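# Shut and latch the candle crate's gate

### The job

The little gate of the wooden stock crate has been left ajar. Take the iron latch bar by its knob and lift it so that it passes over the catch, swing the gate fully home against its sprung buffer without slamming or forcing it, and let the bar down behind the catch while you still hold the gate in, so that the gate stays latched when you let go. Leave the candle jars and the reed diffuser where they are.

Things in the scene. Friction and masses are not known exactly. Their poses are not given: they have to be found in the camera images.
- crate: open-topped stock crate of brown wooden slats, fixed on the counter; in mm, 260 deep (its x) by 360 wide (its y) by 188 high; origin at the centre of its underside, z up. The gate closes its front, the -x side, plane x = -130. The gate is hinged at y = +150 and the catch is at the other post, y = -141 to -163. The inside floor is 10 above the counter.
- gate (a joint): swing of the slatted gate on its upright hinge: 0 = face in the crate's front plane, positive = open (free end out of the front, clockwise from above), slightly negative = pushed in. Leaf 4 to 288 from the hinge pin, 30 to 188 above the counter, 24 thick behind its face; 0.45 kg. A little hinge friction: it stays where put. Latched it reads -0.040 to +0.030, by the strike's setting.
- bar (a joint): lift of the latch bar about its pivot on the gate's face: 0 = level, down on its guide staple, where gravity takes it; positive = nose up; 0.17 = top of its guide, a hard stop. About 0.08 or more clears the catch's lip; lying on the lip's top it reads about 0.07.
- gate_hinge (a point): point on the hinge pin at the height of the level bar's centre line (150 above the counter); the gate's face plane passes through the pin. Axes turn with the gate: x into the gate (away from its face), y from the free end to the hinge, z up.
- knob (a point): centre of the head of the bar's round iron knob, the thing to grip: head 24 in diameter, 30 long, axis square to the gate's face, on a 12 thick stem. This point is 43 in front of the face (head spans 28 to 58), 235 from the hinge pin, 85 from the bar's pivot (pivot 150 from the hinge pin). Axes turn with gate and bar: x into the gate, y along the bar towards the hinge, z up.
- bar_nose (a point): middle of the free end of the latch bar: flat black iron, 20 high, 8 thick, lying 10 to 18 in front of the gate's face; this point is 14 in front of it and 316 from the hinge pin (28 past the gate's edge). Bar and knob weigh 0.28 kg. Axes as for the knob.
- strike: the fixed screws of the iron strike plate on the latch post; origin in the front plane, at counter height, 291 from the hinge. The plate's catch is an upturned hook, 291 to 313 from the hinge, lip square (no ramp), 6 thick, its top 11 above the level bar's lower edge, its floor 1.5 below it. At mid setting the lip's back is 16.5 in front of the front plane. Axes as the crate's.
- buffer (a point): where the sprung, oil-damped buffer on the strike plate meets the gate back, 273 mm from the hinge, at mid setting (gate joint 0). It starts at 5 N, gains 2 N per mm over 3 mm, then is solid; 1.2 N more per cm/s; over 16 N harms it. The bar drops only with it in 1.5 to 3 mm; let go unlatched, it pushes the gate out. Hook and buffer both sit up to 10 mm in or out along the crate's x, unmeasured.
- jar_a: amber candle jar with a brass lid standing in the crate, 80 in diameter, 88 high; origin at the centre of its underside. Leave it.
- jar_b: second such jar standing in the crate, towards its latch end; leave it.
- jar_c: third such jar, on the counter in front of the gate, clear of its swing; leave it.
- diffuser: amber bottle with reeds on the counter in front of the gate, clear of its swing; 64 in diameter, 85 high without and 150 with its reeds; origin at the centre of its underside. Leave it.

How it is judged:
By the outcome, as a careful person would: the job done as asked, in the order asked, and still so for the second after the job is handed in, with the robot touching nothing.
It also fails if it takes over 64 s, if anything falls off the work surface, if the arm or the gripper's body presses on something with over 40 N, if the wrist force passes 120 N, or if a joint passes its speed limit or range.

### The arm

A 7-joint arm with a two-finger parallel gripper is mounted at the origin on the work surface. World frame = base frame: x ahead of the robot, y to its left, z up, the work surface at z = 0. Lengths are in m, angles in degrees, forces in N, time in s.
With the tool pointing down it reaches from about 0.4 to 0.85 m from the base axis. Payload 10.4 kg.
Tool frame: the origin (TCP) lies at the very end of the fingers, on their centre line; the grasp point (between the pads) lies 19 mm behind it; z points along the fingers, y is the line along which they close (so a half turn about z gives the same grasp; the last joint's range is limited). The gripper opens to 85 mm and grips with 20 to 120 N. Pads are 22 mm wide; open, the fingers measure 114 mm over their backs; the gripper's body (76 mm by 85 mm) begins 54 mm behind the grasp point. The pads swing forward as they close: fully open they stand 13 mm farther back than shut.
Start: joints at [-76.238, 19.034, -3.707, 83.658, 1.238, 77.344, -5.071], TCP at [0.162, 0.604, 0.231] pointing down, gripper open.
Joint ranges: [-148.97, 148.97], [-28.65, 121.19], [-84.17, 76.75], [9.2, 138.47], [-72.65, 252.65], [3.7, 117.97], [-149.18, 149.18]. Speed limits (degrees/s): [127.2, 127.2, 159.86, 159.86, 180, 180, 180].

### API

Orientations are given as a 3x3 rotation matrix whose columns are the frame's x, y, z axes.
In Python, from plant import manip gives the robot as it stands. Calls block until the motion is done:
- manip.goto(position, orientation): joint-space move of the TCP to a pose.
- manip.movel(position, attitude=None, v=0.15, until_force=None): straight line of the TCP; attitude=None keeps the orientation; v is the mean speed in m/s. With until_force (N) it stops when the force on the tool has changed by that much, and returns True; else False.
- manip.move_j(angles): joint-space move.
- manip.let_go() and manip.clamp(): open the fingers fully, or close them until they stop; the grip force is fixed at half the most.
- manip.wait(seconds).
- manip.solve_ik(position, orientation): joint angles nearest the present ones, or None.
- manip.observe(): the state.
- manip.read_camera(name): name is "scene" or "top" or "wrist"; returns a dict with "color" (420x560x3 uint8, red, green, blue), "depth" (420x560 float32, m along the optical axis (not along the pixel's ray), 0 where there is no reading), "fx", "fy", "cx", "cy" (pixels), "origin" and "attitude" of the camera in the world. Camera axes: x right, y down, z forward; pixel columns grow to the right and rows downward; lengths in m; the calibration is good to about 2 mm. The wrist camera is an equidistant fisheye: a pixel r from the principal point sees the ray r / f radians off the axis. A picture is of the moment at which its call begins.
A pose or a line that the arm cannot do raises manip.Unreachable and nothing moves.
- manip.close_job(): hands the job in; it is judged then, once.
Trained networks look in the newest picture that a camera, given by its name, has taken for a name from the list of things; names that differ only in an ending like _2 or _b are one class to them, and where a whole thing is asked for, a point or a joint stands for the part that bears it (a point fixed in the world has none). Each returns a list of dicts, best first, with "score" (0 to 1); they miss things now and then, are a little off and sometimes report something else, mostly with a low value. They report only what shows in the picture. A call takes as long as a camera call.
- manip.masks_of(query, camera): "pixels" (420x560 bool, what is visible of it).
- manip.mark_of(query, camera): "point" ([x, y, z] in m, in world coordinates, good to about 4 mm: a listed point, or the origin of a listed thing).
The state is a dict: "t": time; "q": joint angles; "joint_velocities": joint speeds; "joint_torque": joint torques, N m; "ee_pos": TCP position; "orientation": TCP orientation; "wrist_force": force on the tool from outside, world axes, zero at the start; "torque": the same for the moment, N m; "width": finger opening in m; "gripper_force": force on a finger pad.
Only numpy, scipy, OpenCV 4.12 (cv2) and the standard library are available. Lean on these libraries where they do the work, as an engineer would, in place of code of your own. Each camera call takes 0.05 s, during which the arm holds its last target. There are 200 camera calls.

## Working session

There is one attempt and no reset: what is moved stays moved. The work goes in short steps, each a Python script; the robot and the scene stay as the last script left them, time stands still between calls to the robot, and variables do not carry over. Pictures are saved under pics/ and viewed, at most 10 in all, crops included, and the job is handed in when it is done.

```bash
mkdir -p pics; ls; python3 - <<'E'
from plant import manip as m
import cv2, numpy as np
for c in ("scene","top"):
    r=m.read_camera(c); cv2.imwrite(f"pics/{c}0.png",r["color"][:,:,::-1])
    print(c,r["fx"],r["cx"],r["cy"],r["origin"],np.round(r["attitude"],3).tolist())
    for q in ("crate","gate_hinge","knob","bar_nose","strike","buffer","jar_a","jar_c","diffuser"):
        print(q,[(round(d["score"],2),np.round(d["point"],4).tolist()) for d in m.mark_of(q,c)][:4])
print(m.observe()["t"])
E
```

```text
pics
scene 418.6820187041748 277.6095333097229 219.5082661340672 [1.161934   0.48038226 0.64583902] [[-0.596, 0.471, -0.65], [0.803, 0.351, -0.482], [0.001, -0.81, -0.587]]
crate []
gate_hinge [(0.72, [0.462, 0.0021, 0.1529])]
knob []
bar_nose [(0.63, [0.7842, -0.0036, 0.149])]
strike []
buffer [(0.78, [0.7207, 0.1105, 0.1373])]
jar_a [(0.91, [0.4775, 0.184, 0.0028]), (0.65, [0.6062, -0.2327, -0.0012])]
jar_c [(0.91, [0.4775, 0.184, 0.0028]), (0.65, [0.6062, -0.2327, -0.0012])]
diffuser [(0.69, [0.7211, -0.2133, -0.0031])]
top 535.5397042952992 274.5029938337713 209.25427859843722 [0.34273895 0.01651587 1.27916801] [[0.043, -0.975, 0.216], [-0.999, -0.04, 0.016], [-0.007, -0.217, -0.976]]
crate [(0.67, [0.5704, 0.1664, -0.0011])]
gate_hinge [(0.71, [0.4626, 0.0072, 0.1532])]
knob [(0.69, [0.7, -0.0343, 0.1524])]
bar_nose [(0.89, [0.775, 0.003, 0.1503])]
strike [(0.82, [0.7405, 0.0892, -0.0012])]
buffer [(0.79, [0.7232, 0.1081, 0.1323])]
jar_a [(0.82, [0.4776, 0.1852, 0.009]), (0.65, [0.4597, 0.008, 0.1519]), (0.64, [0.6111, -0.2318, 0.0014])]
jar_c [(0.82, [0.4776, 0.1852, 0.009]), (0.65, [0.4597, 0.008, 0.1519]), (0.64, [0.6111, -0.2318, 0.0014])]
diffuser [(0.91, [0.7259, -0.2148, -0.0006])]
1.0
```

View pics/scene0.png

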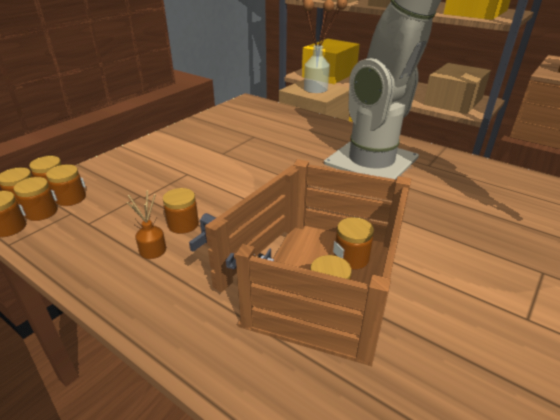

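View pics/top0.png

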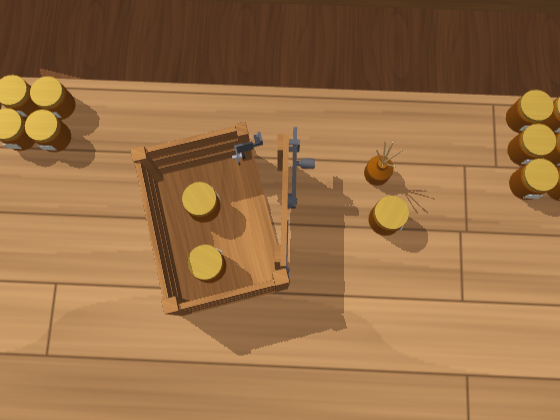

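The pictures agree with the networks: in the top view the hinge is at about px (283,278), the knob at (308,163), the catch at (247,147), and the gate is about 0.28 rad open. jar_c at (389,215) and the diffuser at (379,168) are clear of the swing. Next I move above the knob and refine with the wrist camera.

```bash
cat > h.py <<'E'
from plant import manip as m
import numpy as np, json
def dirs(a):  # a: world angle of gate direction hinge->free end
    u=np.array([np.cos(a),np.sin(a),0]); return u, np.array([-u[1],u[0],0])
def tool(a,th,H,r=0.235,f=0.043,z0=0.150,flip=1):
    """TCP pose to hold knob with gate direction a, bar lift th (tool turns with bar)."""
    u,n=dirs(a); Z=np.array([0,0,1.])
    ub=np.cos(th)*u+np.sin(th)*Z; zb=-np.sin(th)*u+np.cos(th)*Z   # along bar to nose, bar up
    k=np.array([H[0],H[1],z0])+u*(r-0.085)-n*f+ub*0.085
    return k-zb*0.019, np.column_stack([flip*n,flip*ub,-zb])
E
python3 - <<'E'
from h import *
H=[.4623,.0047]; a0=0.015
print(np.round(m.observe()["orientation"],2).tolist())
for fl in (1,-1):
    for a in (a0,0.295):
        for dz in (0,.13):
            p,R=tool(a,0.12,H,flip=fl); q=m.solve_ik(p+[0,0,dz],R); print(fl,a,dz,None if q is None else np.round(q,1))
E
```

```text
[[-0.97, 0.26, -0.0], [0.26, 0.97, 0.0], [0.0, 0.0, -1.0]]
1 0.015 0 [-30.3  31.7  41.4  86.4 -23.6  63.5  15.9]
1 0.015 0.13 [-30.8  26.8  43.6  76.5 -19.8  77.   12.7]
1 0.295 0 [-31.   30.4  35.3  85.7 -21.3  63.4  25. ]
1 0.295 0.13 [-32.5  26.2  38.9  75.8 -18.8  77.2  22.6]
-1 0.015 0 [ -46.3   50.2   75.1   87.1  -52.6   74.7 -146.5]
-1 0.015 0.13 None
-1 0.295 0 [ -48.1   43.7   66.2   86.5  -45.1   71.1 -139.9]
-1 0.295 0.13 [ -46.7   36.2   66.3   76.6  -36.5   81.8 -146.4]
```

```bash
python3 - <<'E'
from h import *
import cv2
H=[.4623,.0047]; a0=0.015
p,R=tool(a0,0,H); p=p+[0,0,.14]-dirs(a0)[1]*0.03
m.goto(p,R); s=m.observe(); print(s["t"],s["ee_pos"],p,s["wrist_force"])
for c in ("wrist","top"):
    r=m.read_camera(c)
    cv2.imwrite(f"pics/{c}1.png",r["color"][:,:,::-1])
    for q in ("gate_hinge","knob","bar_nose","strike","buffer"):
        print(c,q,[(round(d["score"],2),np.round(d["point"],4).tolist()) for d in m.mark_of(q,c)][:3])
print(m.observe()["t"])
E
```

```text
4.0083 [ 0.69849233 -0.0635883   0.27086011] [ 0.69836852 -0.06476692  0.271     ] [ 0.08786352 -0.35375691  1.2467917 ]
wrist gate_hinge [(0.97, [0.4638, 0.0063, 0.1525])]
wrist knob [(0.72, [0.6965, -0.031, 0.1499])]
wrist bar_nose [(0.73, [0.7804, -0.0018, 0.1475]), (0.39, [0.4633, 0.008, 0.1522])]
wrist strike []
wrist buffer []
top gate_hinge [(0.61, [0.62, 0.2074, 0.0117])]
top knob []
top bar_nose []
top strike [(0.8, [0.7398, 0.0866, 0.0008]), (0.72, [0.6114, -0.2308, 0.0052]), (0.2, [0.7189, 0.1066, 0.1357])]
top buffer [(0.81, [0.72, 0.1064, 0.138])]
4.6083
```

View pics/wrist1.png

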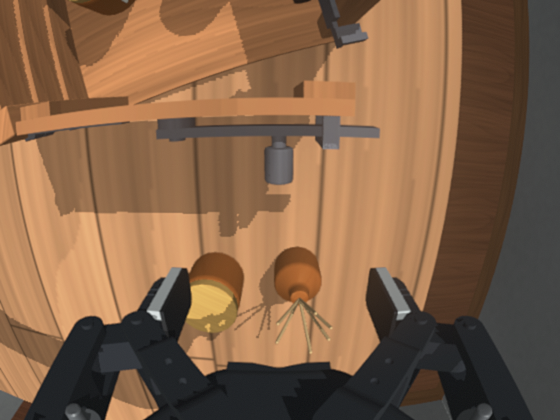

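The wrist view puts the knob at px (279,163), midway between the fingers, with the bar parallel to the finger line and level (y≈131). The diffuser and jar_c lie well below it. The estimates agree: H≈(0.463,0.005) and gate direction ≈0.02 rad.

```bash
python3 - <<'E'
from h import *
H=[.4628,.0052]; a=0.02
p,R=tool(a,0,H,f=0.045); p[2]-=0.001
m.movel(p+[0,0,.09],R,v=.12)
s=m.observe(); print(np.round(s["ee_pos"]-p,4),s["wrist_force"])
print(m.movel(p,R,v=.07,until_force=6))
s=m.observe(); print(s["t"],np.round(s["ee_pos"]-p,4),s["wrist_force"])
m.clamp(); s=m.observe(); print(s["t"],np.round(s["ee_pos"]-p,4),s["width"],s["gripper_force"],s["wrist_force"],s["torque"])
E
```

```text
[ 0.0001 -0.0004  0.0905] [ 0.71364177 -0.2121532   1.31740019]
False
6.6833 [ 0.0003 -0.0001  0.0005] [ 0.2148026  -0.76113313  0.62999221]
7.2833 [-0.0004  0.0001  0.0002] 0.022634379408355113 58.62528741359711 [-3.85406992  1.00535874  4.42496182] [ 0.17619081  0.93190902 -0.08782349]
```

```bash
python3 - <<'E'
from h import *
H=[.4624,.0052]; a=0.02
for th in (0.06,0.125):
    p,R=tool(a,th,H,f=0.045,z0=.149)
    m.movel(p,R,v=.02); s=m.observe()
    print(s["t"],np.round(s["ee_pos"]-p,4),np.round(s["wrist_force"],2),np.round(s["torque"],2))
import cv2
r=m.read_camera("wrist"); cv2.imwrite("pics/wrist2.png",r["color"][:,:,::-1])
for c in ("wrist","scene"):
    if c!="wrist": m.read_camera(c)
    print([(round(d["score"],2),np.round(d["point"],4).tolist()) for d in m.mark_of("bar_nose",c)][:2])
E
```

```text
7.6917 [ 0.      0.0001 -0.    ] [-0.03 -0.26 -0.92] [ 0.01  0.18 -0.01]
8.125 [0.0001 0.0001 0.    ] [ 1.37 -0.79 -0.82] [-0.01  0.07 -0.08]
[(0.69, [0.7782, -0.0031, 0.1684])]
[(0.53, [0.7812, -0.0021, 0.1684])]
```

View pics/wrist2.png

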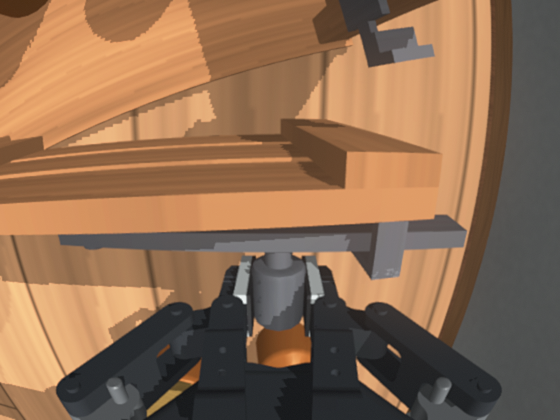

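The gripped knob is at px (279,290), and the bar is raised through its staple (390,250) with its nose at z≈0.168, which matches 0.125 rad. Now I swing in, trimming the radial force at each step.

```bash
cat > st.py <<'E'
from h import *
def go(S,v):
    p,R=tool(S["a"],S["th"],[.4624,.0052],r=.235+S["dr"],f=.045,z0=.149)
    # keep pivot geometry: dr shifts everything along u
    m.movel(p,R,v=v); s=m.observe(); u,n=dirs(S["a"]); F=np.array(s["wrist_force"])
    o=[F@u,F@n,F[2]]
    e=s["ee_pos"]-p
    print(round(s["t"],2),"a %.4f dr %.4f"%(S["a"],S["dr"]),"Fu Fn Fz",np.round(o,2),"err_n %.2fmm err_u %.2f"%(e@n*1e3,e@u*1e3))
    S["dr"]+=float(np.clip(o[0]*5e-5,-3e-4,3e-4)); json.dump(S,open("S.json","w"))
    return o
E
python3 - <<'E'
from st import *
S=dict(a=.02,th=.125,dr=0.)
for a in np.arange(.055,.236,.03):
    S["a"]=float(a); o=go(S,.03)
    if abs(o[1])>6 or abs(o[0])>15: break
E
```

```text
8.76 a 0.0550 dr 0.0000 Fu Fn Fz [ 2.38  0.28 -1.65] err_n 0.39mm err_u 0.15
9.15 a 0.0850 dr 0.0001 Fu Fn Fz [ 1.34  0.3  -2.94] err_n 0.39mm err_u -0.01
9.54 a 0.1150 dr 0.0002 Fu Fn Fz [ 1.47  0.2  -1.64] err_n 0.39mm err_u -0.05
9.93 a 0.1450 dr 0.0003 Fu Fn Fz [-0.32  1.2  -1.56] err_n 0.40mm err_u -0.10
10.32 a 0.1750 dr 0.0002 Fu Fn Fz [-1.21  0.97 -1.47] err_n 0.37mm err_u -0.11
10.72 a 0.2050 dr 0.0002 Fu Fn Fz [-2.07  1.09 -1.87] err_n 0.36mm err_u -0.03
11.11 a 0.2350 dr 0.0001 Fu Fn Fz [-1.82  1.79 -1.56] err_n 0.39mm err_u 0.04
```

```bash
python3 - <<'E'
from st import *
S=json.load(open("S.json")); fn=[]
while S["a"]<.335:
    S["a"]+=.004; o=go(S,.008); fn.append(o[1])
    if o[1]<np.median(fn)-3: break
E
```

```text
11.38 a 0.2390 dr -0.0000 Fu Fn Fz [-1.72  0.62 -2.38] err_n -0.01mm err_u 0.08
11.64 a 0.2430 dr -0.0001 Fu Fn Fz [-0.93  0.54 -2.9 ] err_n 0.03mm err_u 0.13
11.91 a 0.2470 dr -0.0001 Fu Fn Fz [ 0.58  0.6  -2.75] err_n 0.12mm err_u 0.17
12.18 a 0.2510 dr -0.0001 Fu Fn Fz [ 0.4   0.37 -1.93] err_n 0.12mm err_u 0.15
12.46 a 0.2550 dr -0.0001 Fu Fn Fz [ 1.    0.73 -1.04] err_n 0.15mm err_u 0.14
12.73 a 0.2590 dr -0.0000 Fu Fn Fz [ 0.82  0.41 -1.22] err_n 0.10mm err_u 0.10
13.01 a 0.2630 dr -0.0000 Fu Fn Fz [ 0.05  0.81 -1.77] err_n 0.12mm err_u 0.05
13.28 a 0.2670 dr -0.0000 Fu Fn Fz [ 0.45 -0.09 -0.94] err_n 0.14mm err_u 0.05
13.55 a 0.2710 dr 0.0000 Fu Fn Fz [ 0.59  0.78 -0.92] err_n 0.12mm err_u -0.00
13.82 a 0.2750 dr 0.0001 Fu Fn Fz [ 0.43  0.12 -0.81] err_n 0.11mm err_u -0.03
14.1 a 0.2790 dr 0.0001 Fu Fn Fz [ 1.04  0.47 -1.13] err_n 0.11mm err_u -0.03
14.38 a 0.2830 dr 0.0001 Fu Fn Fz [-0.66 -0.06 -1.16] err_n 0.10mm err_u -0.07
14.64 a 0.2870 dr 0.0001 Fu Fn Fz [-0.43 -0.73 -0.34] err_n 0.09mm err_u -0.02
14.91 a 0.2910 dr 0.0001 Fu Fn Fz [-0.69 -0.48 -1.7 ] err_n 0.13mm err_u -0.00
15.18 a 0.2950 dr 0.0000 Fu Fn Fz [ 0.08  0.71 -2.08] err_n 0.10mm err_u 0.02
15.44 a 0.2990 dr 0.0000 Fu Fn Fz [-0.73 -1.71 -1.55] err_n -0.45mm err_u -0.11
15.71 a 0.3030 dr 0.0000 Fu Fn Fz [ 0.08 -5.36 -2.76] err_n -1.18mm err_u -0.22
```

```bash
python3 - <<'E'
from st import *
S=json.load(open("S.json"))
def favg(k=8):
    f=[]
    for _ in range(k): m.wait(.03); s=m.observe(); f.append(s["wrist_force"])
    u,n=dirs(S["a"]); e=np.array(s["ee_pos"])-[.4624,.0052,0]; 
    d=np.arctan2(e[1],e[0])+np.arctan2(.045,.2345)
    return np.mean(f,0)@n, d
print(favg())
for i in range(16):
    S["a"]+=.002; o=go(S,.004); f,d=favg(); print("   avg Fn %.2f  angle_meas %.4f"%(f,d))
    if f<-10.4: break
E
```

```text
(np.float64(-5.398300416217955), np.float64(0.29972462105183983))
16.24 a 0.3050 dr 0.0000 Fu Fn Fz [-0.67 -6.19 -2.94] err_n -1.38mm err_u -0.26
   avg Fn -5.80  angle_meas 0.3009
16.77 a 0.3070 dr -0.0000 Fu Fn Fz [-0.12 -5.81 -2.29] err_n -1.65mm err_u -0.27
   avg Fn -6.33  angle_meas 0.3019
17.31 a 0.3090 dr -0.0000 Fu Fn Fz [ 0.32 -6.47 -2.85] err_n -1.87mm err_u -0.30
   avg Fn -6.80  angle_meas 0.3028
17.85 a 0.3110 dr -0.0000 Fu Fn Fz [-0.39 -7.31 -2.51] err_n -2.14mm err_u -0.37
   avg Fn -7.26  angle_meas 0.3037
18.38 a 0.3130 dr -0.0000 Fu Fn Fz [-0.32 -8.46 -3.11] err_n -2.38mm err_u -0.40
   avg Fn -7.79  angle_meas 0.3047
18.92 a 0.3150 dr -0.0001 Fu Fn Fz [-0.08 -9.49 -3.58] err_n -2.60mm err_u -0.41
   avg Fn -8.78  angle_meas 0.3057
19.45 a 0.3170 dr -0.0001 Fu Fn Fz [ 0.15 -9.29 -2.56] err_n -2.81mm err_u -0.45
   avg Fn -9.19  angle_meas 0.3068
19.98 a 0.3190 dr -0.0000 Fu Fn Fz [-0.06 -9.41 -2.47] err_n -3.08mm err_u -0.54
   avg Fn -9.57  angle_meas 0.3076
20.52 a 0.3210 dr -0.0001 Fu Fn Fz [  0.05 -11.17  -3.1 ] err_n -3.30mm err_u -0.56
   avg Fn -10.19  angle_meas 0.3088
21.05 a 0.3230 dr -0.0000 Fu Fn Fz [ -0.78 -11.77  -3.63] err_n -3.53mm err_u -0.62
   avg Fn -10.78  angle_meas 0.3097
```

```bash
python3 - <<'E'
from st import *
S=json.load(open("S.json"))
for th in (.1,.08,.065,.05,.035,.02,.008,0):
    S["th"]=th; o=go(S,.01); z=m.observe()["ee_pos"][2]; print("   th",th,"z %.4f"%z)
    if o[2]>5: break
import cv2
for c in ("wrist","top"):
    r=m.read_camera(c)
    print([(round(d["score"],2),np.round(d["point"],4).tolist()) for d in m.mark_of("bar_nose",c)][:2])
    if c=="wrist":cv2.imwrite("pics/wrist3.png",r["color"][:,:,::-1])
E
```

```text
21.68 a 0.3230 dr -0.0001 Fu Fn Fz [-0.05 -9.8  -3.04] err_n -3.55mm err_u -0.60
   th 0.1 z 0.1388
22.01 a 0.3230 dr -0.0001 Fu Fn Fz [ -1.16 -10.44  -3.01] err_n -3.52mm err_u -0.61
   th 0.08 z 0.1371
22.29 a 0.3230 dr -0.0001 Fu Fn Fz [ -0.71 -11.88  -3.61] err_n -3.51mm err_u -0.57
   th 0.065 z 0.1358
22.57 a 0.3230 dr -0.0002 Fu Fn Fz [-0.07 -9.35 -2.67] err_n -3.52mm err_u -0.57
   th 0.05 z 0.1345
22.86 a 0.3230 dr -0.0002 Fu Fn Fz [  0.29 -10.71  -2.26] err_n -3.50mm err_u -0.55
   th 0.035 z 0.1332
23.14 a 0.3230 dr -0.0002 Fu Fn Fz [ -1.23 -10.86  -3.16] err_n -3.48mm err_u -0.58
   th 0.02 z 0.1319
23.4 a 0.3230 dr -0.0002 Fu Fn Fz [  0.26 -10.78  -2.32] err_n -3.50mm err_u -0.56
   th 0.008 z 0.1309
23.65 a 0.3230 dr -0.0002 Fu Fn Fz [  0.34 -10.08  -2.57] err_n -3.49mm err_u -0.52
   th 0 z 0.1304
[(0.72, [0.7684, 0.0893, 0.151])]
[]
```

View pics/wrist3.png

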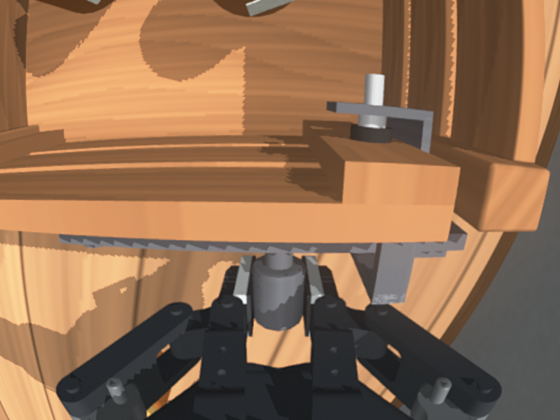

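The bar went down to level with no rise in Fz, and its nose now lies behind the hook at px (435,245). I'll ease off gradually, checking that the catch takes the load.

```bash
python3 - <<'E'
from st import *
S=json.load(open("S.json"))
S["th"]=-.006; go(S,.004)
for i in range(9):
    S["a"]-=.003; o=go(S,.006)
    m.wait(.1); F=m.observe(); e=np.array(F["ee_pos"])-[.4624,.0052,0]
    print("   ang %.4f"%(np.arctan2(e[1],e[0])+np.arctan2(.045,.2345)))
    if o[1]>-1.0: break
E
```

```text
24.13 a 0.3230 dr -0.0002 Fu Fn Fz [ -2.47 -10.05   0.4 ] err_n -3.54mm err_u -0.53
24.41 a 0.3200 dr -0.0003 Fu Fn Fz [ -1.27 -10.12  -0.52] err_n -3.26mm err_u -0.37
   ang 0.3063
24.78 a 0.3170 dr -0.0004 Fu Fn Fz [-1.97 -9.38 -0.22] err_n -2.93mm err_u -0.20
   ang 0.3048
25.16 a 0.3140 dr -0.0005 Fu Fn Fz [-0.7  -7.83  0.56] err_n -2.56mm err_u -0.08
   ang 0.3034
25.52 a 0.3110 dr -0.0005 Fu Fn Fz [-1.54 -6.88  0.14] err_n -2.09mm err_u 0.05
   ang 0.3024
25.9 a 0.3080 dr -0.0006 Fu Fn Fz [-0.39 -6.03  1.2 ] err_n -1.36mm err_u 0.25
   ang 0.3022
26.27 a 0.3050 dr -0.0006 Fu Fn Fz [-0.83 -5.65  3.23] err_n -0.66mm err_u 0.43
   ang 0.3024
26.63 a 0.3020 dr -0.0007 Fu Fn Fz [-0.23 -4.48  5.43] err_n -0.02mm err_u 0.57
   ang 0.3023
27.0 a 0.2990 dr -0.0007 Fu Fn Fz [ 0.05 -2.28  6.21] err_n 0.70mm err_u 0.75
   ang 0.3021
27.37 a 0.2960 dr -0.0007 Fu Fn Fz [ 0.29 -0.    6.52] err_n 1.35mm err_u 0.87
   ang 0.3020
```

The catch holds the gate: its angle stays at 0.302 while Fn falls to 0. Now I release and retreat straight up.

```bash
python3 - <<'E'
from h import *
import cv2
m.let_go(); s=m.observe(); print(s["t"],s["width"],s["wrist_force"])
p=np.array(s["ee_pos"]); u,n=dirs(.3)
m.movel(p+[0,0,.11],v=.08); print(m.observe()["wrist_force"])
m.movel(p-n*.06+[0,0,.16],v=.15); m.wait(.3)
for c in ("wrist","scene"):
    r=m.read_camera(c); cv2.imwrite(f"pics/{c}4.png",r["color"][:,:,::-1])
    for q in ("gate_hinge","knob","bar_nose","jar_c","diffuser"):
        print(c,q,[(round(d["score"],2),np.round(d["point"],4).tolist()) for d in m.mark_of(q,c)][:3])
print(m.observe()["t"])
E
```

```text
28.1 0.08524533071918695 [0.20473082 0.13291563 0.15712706]
[-0.193101   -0.00213148  0.56571526]
wrist gate_hinge [(0.64, [0.4673, 0.0045, 0.1515])]
wrist knob [(0.65, [0.7023, 0.036, 0.153])]
wrist bar_nose [(0.97, [0.767, 0.0873, 0.1489])]
wrist jar_c [(0.58, [0.6112, -0.2324, -0.0007])]
wrist diffuser [(0.71, [0.7271, -0.2119, -0.0043])]
scene gate_hinge [(0.88, [0.4647, 0.0049, 0.1528]), (0.55, [0.6964, 0.0309, 0.1544])]
scene knob [(0.85, [0.7007, 0.032, 0.1527])]
scene bar_nose [(0.72, [0.48, 0.1853, 0.0062]), (0.64, [0.7255, -0.2105, 0.001]), (0.57, [0.7682, 0.0877, 0.1479])]
scene jar_c [(0.93, [0.4765, 0.1838, 0.0062]), (0.62, [0.6081, -0.2345, -0.0016])]
scene diffuser [(0.66, [0.7249, -0.2134, -0.003]), (0.17, [0.4632, 0.0034, 0.1535])]
31.1917
```

View pics/wrist4.png

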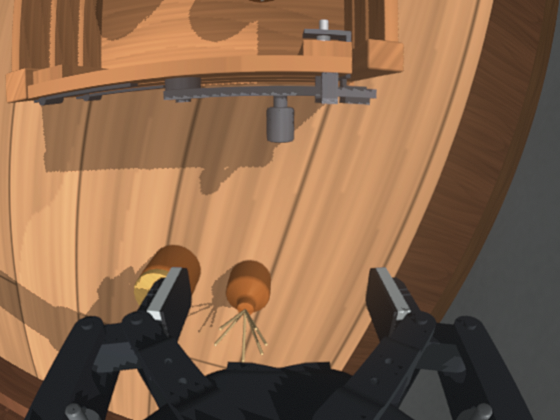

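The gate is shut with the bar level. The nose, at px (362,95), sits behind the hook (z≈0.149), the knob is free at (280,122), and the jar and diffuser haven't moved.

```bash
python3 -c "
from plant import manip as m
print(m.close_job())"
```

```text
the job is handed in; nothing more can be done
None
```

The gate is closed and latched: the bar is down behind the catch and held on its own after I let go. The highest push I read on the knob was about 12 N (roughly 10 N at the buffer), jar_c and the diffuser had not moved, and I handed in at about 31 s; the judge's result was not shown.

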